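# Hold the target ball in the line of sight

## Robot

A 6-joint arm with a two-finger parallel gripper is mounted at the origin on the work surface. World frame = base frame: x ahead of the robot, y to its left, z up, the work surface at z = 0. Lengths are in m, angles in rad, forces in N, time in s.
With the tool pointing down it reaches from about 0.35 to 0.775 m from the base axis. Payload 5.5 kg.
Tool frame: the origin (TCP) lies between the finger pads; the fingertips stand env.nose_length ahead of it and the grasp point (between the pads) lies 8 mm behind it (env.nose_length is the distance from the TCP to the fingertips, in m); z points along the fingers, y is the direction in which the jaws open and shut (so a half turn about z gives the same grasp; the last joint's range is limited). The gripper opens to 85 mm and grips with 20 to 120 N. Pads are 22 mm wide; open, the fingers measure 114 mm over their backs; the gripper's body (76 mm by 85 mm) begins 54 mm behind the grasp point. The pads swing forward as they close: fully open they stand 13 mm farther back than shut.
Start: joints at [-1.392, 0.313, 0.046, 1.304, 0, 1.431], TCP at [0.18, -0.546, 0.212] pointing down, gripper open.
Joint ranges: [-2.76, 2.76], [-0.86, 1.69], [-1.03, 1.26], [-2.2, 2.34], [-1.47, 1.5], [-3.14, 3.14]. Speed limits (rad/s): [2.57, 2.57, 3.14, 3.14, 3.14, 3.14].

## Interface

Orientations are given as a unit quaternion [w, x, y, z].
In Python, from workcell import env gives the robot as it stands. The module is installed in compiled form; this text tells all that it offers.
- The arm moves only by the shell command python3 -m creep 'ROWS' [FORCE]. ROWS is a JSON object of lists of equal length, an entry for each row: "hand": the finger opening in mm, from 0 to 85.4; "delta_pos": the shift along the tool's x, y, z scaled (see below), a list of three; "turn": the turn about the tool's z scaled (see below). In form: {"hand": [hand, ...], "delta_pos": [[dx, dy, dz], ...], "turn": [turn, ...]}. A call has exactly 5 rows; each row shifts and turns the commanded pose from where the row before left it, along the tool's axes as they then stand; what a row does not reach is not made up. The controller multiplies each number of a shift by 0.8 m and each number of a turn by 5 degrees. A row lasts 1/12 s, in which the tool goes at most 41.7 mm and 7.16 degrees, less where a joint would pass 70% of its speed; a pose out of reach is approached as far as the arm can. A call with a number of a shift or a turn outside -1 to 1 is refused whole. A call with a gripper value outside its range is refused whole. The fingers move at their own pace and stop on an object; FORCE is the grip in N (left out, the last holds). Time passes only in rows, so rows that do not move let the fingers close, or fill a call up. It gives the time, the measured TCP pose, the force and the opening at its end, in the units of the state.
- env.get_state(): the state, without advancing time (a new reading comes with each control period).
- env.read_camera(name): name is "scene" or "top" or "wrist"; returns a dict with "pixels" (480x640x3 uint8, red, green, blue), "depth" (480x640 float32, m along the optical axis (not along the pixel's ray), 0 where there is no reading), "fx", "fy", "cx", "cy" (pixels), "D" ([k1, k2, p1, p2, k3] as OpenCV has them; the pictures are not rectified), "origin" and "orientation" of the camera in the world. Camera axes: x right, y down, z forward; pixel columns grow to the right and rows downward; lengths in m; the calibration is good to about 2 mm. A picture is of the moment at which its call begins.
- env.hand_in(): hands the job in, once; it reports no verdict.
Trained networks look in the newest picture that a camera, given by its name, has taken for a name from the list of things; names that differ only in an ending like _2 or _b are one class to them, and where a whole thing is asked for, a point or a joint stands for the part that bears it (a point fixed in the world has none). Each returns a list of dicts, best first, with "score" (0 to 1); they miss things now and then, are a little off and sometimes report something else, mostly with a low value. They report only what shows in the picture. A call takes as long as a camera call. They do not tell look-alikes from the thing itself.
- env.find_in(camera, target): "location" ([row, column] in pixels, amid what is visible of it).
- env.pinpoint(camera, target): "location" ([row, column] in pixels: a listed point, or the origin of a listed thing).
The state is a dict: "clock": time; "joint_pos": joint angles; "qvel": joint speeds; "tau": joint torques, N m; "tcp_pos": TCP position; "orientation": TCP orientation; "wrist_force": force on the tool from outside, world axes, zero at the start; "ft_torque": the same for the moment, N m; "finger_gap": finger opening in m.
Only numpy, scipy, OpenCV 4.12 (cv2) and the standard library are available. Lean on these libraries where they do the work, as an engineer would, in place of code of your own. Each camera call takes 0.05 s, during which the arm holds its last target.

## Task

The target ball has been loaded into its tray: first shut the cabinet drawer fully to keep dust off the spare balls, then lift the tray without letting the ball leave its pocket and bring the ball into the line of sight half-way between the two irises, at the height of their holes, above the empty carrier. Turn the tray square across the line, so that its fin does not block it, and finish while holding it there level and still in the gripper; do not put it down. Leave the other things on the table where they are.

Things in the scene. Friction and masses are not known exactly. Their poses are not given: they have to be found in the camera images.
- cab_drawer0 (a joint): opening of the only drawer of the grey optics cabinet (200 deep x 150 wide x 90 mm high), in m: 0 is fully shut, grows as it comes out, 0.05 to 0.10 at the start; it slides with light friction and stays where it is left
- cab_drawer0_handle (a point): middle of the drawer's steel bar handle, which is horizontal, 35 mm in front of the drawer's white face. It moves with the drawer. The drawer shuts along this point's own +x axis (level); y runs along the bar
- tray_grip (a point): point inside the upright bare-metal grip fin in the middle of the black tray, 36 mm above the tray's underside. The tray is a plate 150 mm (its x axis) x 60 mm (y) x 8 mm thick, of about 0.2 kg; the fin on it is 44 mm long (along x), 12 mm thick (along y), and its top is 54 mm above the underside. Two round pockets, 26 mm in diameter and 3 mm deep, lie 48 mm either side of the fin along x
- tray_pocket (a point): place of the ball's centre when it lies in the middle of its pocket (the one on the tray's +x side, 48 mm from the fin; the ball starts there): 17.5 mm above the tray's underside. The other pocket is empty
- ball_center (a point): centre of the loose steel ball, 25 mm in diameter, 64 g. It sits 3 mm deep in its pocket, can shift about 5 mm in it, and rolls out over the rim when the tray is tipped by some 35 to 40 degrees or jerked
- beam_mid (a point): point in the air on the line of sight, half-way between the two iris holes: 130 mm above the table, straight above the middle of the empty low metal carrier on the rail (carrier 50 x 50 mm, top 28 mm above the table). The rail is fixed to the table: black, 280 mm long (this point's y axis, the line of sight) and 60 mm wide (x axis, level, square to the line of sight)
- iris_left (a point): centre of the hole of one iris, at the +y end of the rail, 115 mm from the mid point, 130 mm above the table. The iris is an upright black ring, 25 mm hole, 49 mm outside (its top is 155 mm above the table), 12 mm thick, on a post fixed to the rail
- iris_right (a point): centre of the hole of the other, equal iris, at the -y end of the rail, 115 mm from the mid point
- lens_mount: bystander: a round lens in a black mount on a post with a round foot, 56 mm across and 133 mm tall, loose; origin at the centre of its underside
- fork: bystander: a black slotted clamping fork, 85 x 35 mm, 16 mm high with its screw, lying loose; origin on its underside
- post_holder: bystander: a bare black post holder, an upright cylinder 32 mm in diameter and 76 mm tall, loose, between tray and rail; origin at the centre of its underside
- jar: bystander: a small closed jar, 42 mm in diameter and 55 mm tall, loose; origin at the centre of its underside
- lens_case: bystander: a flat closed grey lens case, 80 x 80 x 26 mm, loose; origin at the centre of its underside
- power_meter: bystander: a round grey sensor puck, 52 mm in diameter and 23 mm tall, loose; origin at the centre of its underside
- tray: the tray itself; origin at the centre of its underside, straight below the fin's middle, x axis towards the ball's pocket, z up
There are look-alikes about, which are no part of the job. Leave any orange look-alike of the tray alone.

How it is judged:
On the way, in this order (a step that is already met when the one before it is completed fails the run):
1. the drawer is fully shut while the tray still stands on the table (value of joint cab_drawer0 below 0.006 m and height (world z) of tray_grip below 0.045 m), for 0.2 s.
2. the tray is lifted clear of the table with the ball in its pocket (height (world z) of tray_grip above 0.07 m and distance between ball_center and tray_pocket below 0.014 m), for 0.2 s.
At the end, for the whole second after the job is handed in: Drawer shut (6 mm). The gripper holds the tray in the air, still, level within 7 degrees, ball in its pocket; ball centre within 12 mm of the line of sight sideways and in height, within 25 mm of half-way between the irises; tray square across the line within 15 degrees (value of joint cab_drawer0 below 0.006 m and distance between ball_center and tray_pocket below 0.012 m and angle between tray_grip's own z axis and vertical below 0.12 rad and x of ball_center in the frame of beam_mid between -0.012 and 0.012 m and y of ball_center in the frame of beam_mid between -0.025 and 0.025 m and z of ball_center in the frame of beam_mid between -0.012 and 0.012 m and angle between the x axis of tray_grip and the x axis of beam_mid, either way round below 0.26 rad and contact force between the fingers and tray above 1 N and linear speed of tray below 0.02 m/s); the arm keeps its last pose, push and grip.
It fails at once if the ball leaves its pocket (distance between ball_center and tray_pocket above 0.016 m).
It fails at once if another thing on the table is pushed more than 30 mm or knocked over (distance of any of lens_mount, fork, post_holder, jar, lens_case, power_meter from where it was at the start of the episode above 0.03 m or angle between any of lens_mount, fork, post_holder, jar, lens_case, power_meter's own z axis and vertical above 0.5 rad).
It also fails if it takes over 61 s, if anything falls off the work surface, if the arm or the gripper's body presses on something with over 40 N, if the wrist force passes 120 N, or if a joint passes its speed limit or range.

## Working session

There is one attempt and no reset: what is moved stays moved. The work goes in short steps, Python scripts to look and compute and a shell command to move; the robot and the scene stay as the last step left them, time stands still between calls to the robot, and variables do not carry over. Pictures are saved under pics/ and viewed, and the job is handed in when it is done.

```bash
mkdir -p pics; cat > h.py <<'E'
import numpy as np, cv2
from scipy.spatial.transform import Rotation as R
from workcell import env
def q2R(q): return R.from_quat([q[1],q[2],q[3],q[0]]).as_matrix()
def grab(n,fn=None):
    c=env.read_camera(n)
    if fn: cv2.imwrite('pics/'+fn,c['pixels'][:,:,::-1])
    return c
def ray(c,rc):
    K=np.array([[c['fx'],0,c['cx']],[0,c['fy'],c['cy']],[0,0,1.]])
    p=cv2.undistortPoints(np.array([[[rc[1],rc[0]]]],float),K,np.array(c['D'],float))[0,0]
    return np.array([p[0],p[1],1.])
def at_depth(c,rc,d=None):
    if d is None:
        r,k=int(round(rc[0])),int(round(rc[1])); w=c['depth'][max(0,r-1):r+2,max(0,k-1):k+2]; w=w[w>0]
        d=np.median(w) if len(w) else np.nan
    return np.array(c['origin'])+q2R(c['orientation'])@(ray(c,rc)*d)
def at_z(c,rc,z):
    v=q2R(c['orientation'])@ray(c,rc); o=np.array(c['origin']); return o+v*(z-o[2])/v[2]
def proj(c,P):
    Rm=q2R(c['orientation']); p=Rm.T@(np.array(P,float)-np.array(c['origin']))
    K=np.array([[c['fx'],0,c['cx']],[0,c['fy'],c['cy']],[0,0,1.]])
    u=cv2.projectPoints(p.reshape(1,1,3),np.zeros(3),np.zeros(3),K,np.array(c['D'],float))[0][0,0]
    return u[::-1]
E
python3 - <<'E'
from h import *
np.set_printoptions(precision=3,suppress=True)
s=env.get_state(); print(s['clock'],s['tcp_pos'],s['orientation'],s['finger_gap'],env.nose_length)
Z={'cab_drawer0_handle':.05,'tray_grip':.036,'tray_pocket':.0175,'ball_center':.0175,'beam_mid':.13,'iris_left':.13,'iris_right':.13,'lens_mount':0,'fork':0,'post_holder':0,'jar':0,'lens_case':0,'power_meter':0,'tray':0}
for n in ('top','scene'):
    c=grab(n,n+'0.png'); print(n,c['origin'])
    for t,z in Z.items():
        for d in env.pinpoint(n,t)[:3]:
            print(t,round(d['score'],2),np.round(d['location']),at_depth(c,d['location']),at_z(c,d['location'],z)[:2])
print(env.get_state()['clock'])
E
```

```text
0.0 [ 0.18  -0.546  0.211] [-0.001  0.987  0.159 -0.   ] 0.08550289705885063 0.011
top [ 0.367 -0.039  1.031]
cab_drawer0_handle 0.93 [249. 146.] [ 0.519  0.369 -0.   ] [0.511 0.349]
tray_grip 0.97 [240. 295.] [0.532 0.025 0.054] [0.535 0.026]
tray_grip 0.59 [330. 272.] [0.342 0.071 0.053] [0.341 0.072]
tray_pocket 0.85 [313. 263.] [0.377 0.096 0.006] [0.377 0.094]
tray_pocket 0.58 [221. 304.] [0.578 0.007 0.027] [0.58  0.008]
tray_pocket 0.38 [170. 302.] [0.69  0.013 0.05 ] [0.701 0.014]
ball_center 0.65 [222. 308.] [ 0.576 -0.002  0.029] [ 0.578 -0.002]
beam_mid 0.56 [215. 471.] [ 0.596 -0.367  0.013] [ 0.569 -0.329]
beam_mid 0.27 [165. 254.] [0.706 0.12  0.034] [0.674 0.105]
iris_left 0.84 [228. 411.] [ 0.538 -0.206  0.149] [ 0.542 -0.209]
iris_left 0.61 [222. 305.] [0.576 0.005 0.026] [0.554 0.001]
iris_left 0.43 [250. 148.] [0.51  0.342 0.057] [0.499 0.314]
iris_right 0.57 [202. 524.] [ 0.591 -0.428  0.151] [ 0.596 -0.438]
lens_mount 0.93 [163. 254.] [0.706 0.119 0.045] [0.722 0.126]
fork 0.55 [302. 394.] [ 0.403 -0.191  0.   ] [ 0.403 -0.191]
fork 0.21 [175. 401.] [ 0.685 -0.21
[... 1105 characters left out ...]
 [ 0.545 -0.215]
iris_right 0.68 [334. 138.] [ 0.61  -0.432  0.146] [ 0.597 -0.432]
lens_mount 0.65 [303. 412.] [0.721 0.112 0.011] [0.715 0.119]
fork 0.72 [353. 334.] [ 0.751 -0.109  0.026] [ 0.737 -0.099]
fork 0.69 [266. 226.] [ 0.421 -0.195  0.017] [ 0.405 -0.19 ]
post_holder 0.73 [290. 284.] [ 0.556 -0.115  0.023] [ 0.539 -0.106]
jar 0.59 [319. 371.] [0.72  0.002 0.029] [0.704 0.016]
lens_case 0.68 [356. 335.] [ 0.759 -0.111  0.029] [ 0.743 -0.1  ]
power_meter 0.63 [358. 275.] [ 0.702 -0.213  0.024] [ 0.688 -0.207]
tray 0.83 [214. 306.] [0.35  0.059 0.009] [0.342 0.064]
tray 0.7 [267. 332.] [0.551 0.011 0.022] [0.534 0.023]
tray 0.36 [270. 238.] [ 0.539 -0.207  0.121] [ 0.433 -0.171]
1.5
```

View pics/top0.png

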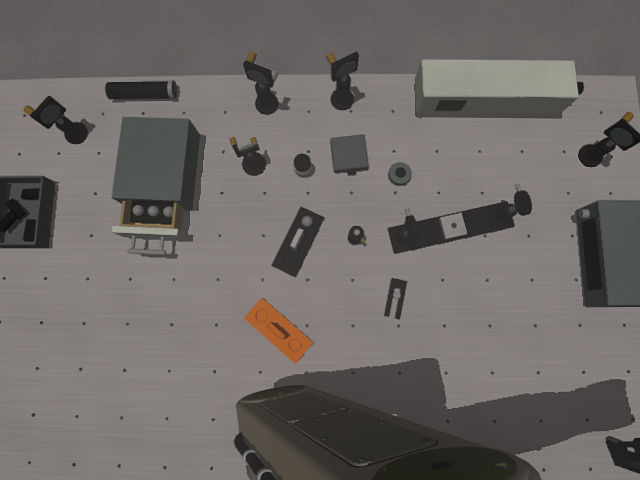

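View pics/scene0.png

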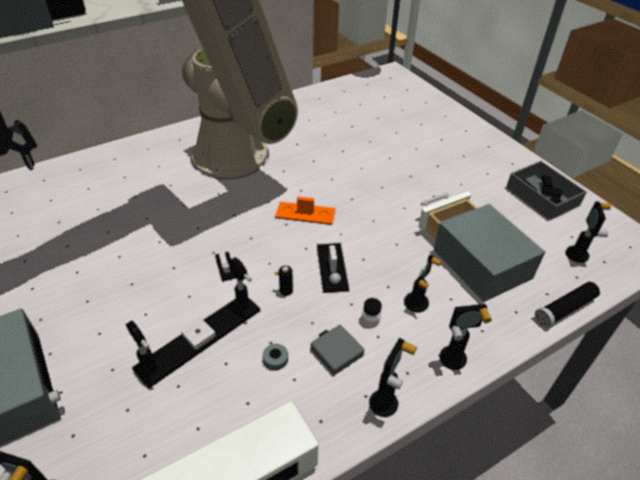

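```bash
python3 - <<'E'
import cv2,numpy as np
a=cv2.imread('pics/top0.png')
x=cv2.resize(a[200:262,100:184],None,fx=4.5,fy=4.5,interpolation=cv2.INTER_CUBIC)
y=cv2.resize(a[200:285,265:335],None,fx=4.5,fy=4.5,interpolation=cv2.INTER_CUBIC)
z=cv2.resize(a[180:260,380:540],None,fx=4.5,fy=4.5,interpolation=cv2.INTER_CUBIC)
o=np.zeros((600,800,3),np.uint8); o[:x.shape[0]][:, :x.shape[1]]=x[:600]; o[:min(382,y.shape[0]),400:400+y.shape[1]]=y[:382]
o2=cv2.resize(z,(560,280)); o=np.vstack([o[:385],cv2.resize(z[:, :],(400,200)).repeat(1,0) if 0 else np.pad(z[:215,:720] if 0 else cv2.resize(z,(430,215)),((0,0),(0,370),(0,0)))])
cv2.imwrite('pics/crop1.png',o)
E
```

```text
(no output)
```

View pics/crop1.png

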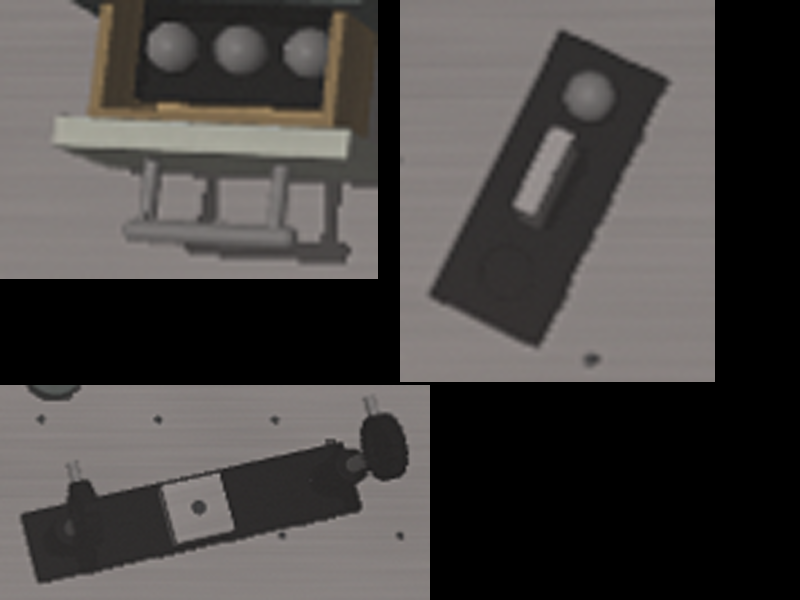

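```bash
python3 - <<'E'
from h import *
np.set_printoptions(precision=4,suppress=True)
c=grab('top')
for n,rc,z in [('ball',(221.3,306.8),.0185),('fin',(238.2,297.4),.054),('carrier',(225.4,453.7),.028),('handleL',(251,128),.057),('handleR',(253,164.5),.057),('faceL',(226,112.3),.06),('faceR',(231,177),.06),
 ('t1',(200+32/4.5,265+160/4.5),.008),('t2',(200+80/4.5,265+268/4.5),.008),('t3',(200+347/4.5,265+138/4.5),.008),('t4',(200+295/4.5,265+31/4.5),.008)]:
    print(n,at_z(c,rc,z),at_depth(c,rc))
# handle depth
g=np.array([[at_depth(c,(r,k))[2] for k in range(140,152)] for r in range(244,258)]);print(np.round(g*1000).astype(int))
il=at_z(c,(228,411),.149)
# rail pixel outline
m=c['pixels'].astype(int).sum(2)
P=[(200+y/1,0) for y in []]
co=[((512-385)/2.687+180,21/2.687+380),((582-385)/2.687+180,40/2.687+380),((510-385)/2.687+180,361/2.687+380),((443-385)/2.687+180,340/2.687+380)]
for p in co: print('rail',at_z(c,p,.012),at_depth(c,p))
E
```

```text
ball [0.5795 0.0017 0.0185] [0.5773 0.0012 0.0291]
fin [0.5351 0.0201 0.054 ] [0.535  0.02   0.0547]
carrier [ 0.5685 -0.3225  0.028 ] [ 0.5682 -0.3221  0.0294]
handleL [0.5063 0.3855 0.057 ] [0.5065 0.3863 0.0552]
handleR [0.5021 0.3051 0.057 ] [0.5024 0.3059 0.0549]
faceL [0.5606 0.4234 0.06  ] [0.5719 0.4502 0.0038]
faceR [0.5496 0.2796 0.06  ] [0.5466 0.2743 0.0761]
t1 [0.6146 0.0165 0.008 ] [0.6149 0.0166 0.0069]
t2 [ 0.5899 -0.0379  0.008 ] [ 0.592  -0.0379 -0.0018]
t3 [0.4558 0.0258 0.008 ] [0.4564 0.0262 0.0011]
t4 [0.4813 0.079  0.008 ] [0.4819 0.0796 0.0027]
[[ 0  0 -1 -2 -1 -1  0  0  0  0 -1 -1]
 [ 0  0 -1 -2 -1 -1 -1 -1 -1 -1 -1  0]
 [ 0 -1 -2 -2 -2 -1 -1 -1 -1 -1  0 -1]
 [ 0  0 -1 -2 -2 -1  0  0 -1 -1  0 -1]
 [ 1  0  0  0 -1  0  0  2  1  0  0  0]
 [55 54 53  2  0  2  2  2  2  2  2  2]
 [55 55 56 56 56 55 56 56 56 56 56 56]
 [55 56 56 56 56 56 56 56 57 57 57 57]
 [55 55 56 57 57 56 57 57 57 57 57 57]
 [53 53 54 55 56 55 56 56 56 55 56 58]
 [ 0 50 52 51 51 53 53 55 54 54 54 54]
 [-2 -2  1  1  1  1  1  0  1  1  0  0]
 [-1 -2 -2 -1  0  0  0  0  0  0 -1 -1]
 [ 0  0  0  0  0  0  0  0  0  0 -1 -1]]
rail [ 0.5673 -0.1794  0.012 ] [ 0.5696 -0.181   0.0004]
rail [ 0.5086 -0.1937  0.012 ] [ 0.509  -0.1941  0.0093]
rail [ 0.5693 -0.4635  0.012 ] [ 0.5717 -0.4686 -0.0003]
rail [ 0.6268 -0.4498  0.012 ] [ 0.6271 -0.4502  0.011 ]
```

```bash
cat >> h.py <<'E'
def yawof(q):
    X=q2R(q)[:,0]; return np.degrees(np.arctan2(X[1],X[0]))
def plan(tgt,yaw=None,n=5,hand=0,show=True):
    s=env.get_state(); p=np.array(s['tcp_pos']); y0=yawof(s['orientation'])
    dyaw=0 if yaw is None else (yaw-y0+180)%360-180
    t=-round(dyaw/n/5,2); d=(np.array(tgt)-p)/n
    print('now',s['clock'],np.round(p,4),round(y0,2),'gap',round(s['finger_gap'],4),'F',np.round(s['wrist_force'],1),'mm/row',np.round(np.linalg.norm(d)*1000,1))
    rows=[]
    for i in range(n):
        Y=np.radians(y0-t*5*i); c_,s_=np.cos(Y),np.sin(Y)
        rows.append([round((c_*d[0]+s_*d[1])/.8,4),round((s_*d[0]-c_*d[1])/.8,4),round(-d[2]/.8,4)])
    for i in range(0,n,5): print(rows[i:i+5],'turn',t)
E
python3 - <<'E'
from h import *
plan([.42,-.05,.21],86.5,15)
E
```

```text
now 1.55 [ 0.1802 -0.5461  0.2118] 18.27 gap 0.0851 F [ 0.2 -1.2 -0.3] mm/row 36.7
[[np.float64(0.0319), np.float64(-0.033), np.float64(0.0002)], [np.float64(0.0344), np.float64(-0.0304), np.float64(0.0002)], [np.float64(0.0367), np.float64(-0.0275), np.float64(0.0002)], [np.float64(0.0388), np.float64(-0.0245), np.float64(0.0002)], [np.float64(0.0406), np.float64(-0.0214), np.float64(0.0002)]] turn -0.91
[[np.float64(0.0422), np.float64(-0.0181), np.float64(0.0002)], [np.float64(0.0435), np.float64(-0.0147), np.float64(0.0002)], [np.float64(0.0445), np.float64(-0.0112), np.float64(0.0002)], [np.float64(0.0453), np.float64(-0.0076), np.float64(0.0002)], [np.float64(0.0457), np.float64(-0.004), np.float64(0.0002)]] turn -0.91
[[np.float64(0.0459), np.float64(-0.0003), np.float64(0.0002)], [np.float64(0.0458), np.float64(0.0033), np.float64(0.0002)], [np.float64(0.0454), np.float64(0.0069), np.float64(0.0002)], [np.float64(0.0447), np.float64(0.0105), np.float64(0.0002)], [np.float64(0.0437), np.float64(0.014), np.float64(0.0002)]] turn -0.91
```

```bash
sed -i 's/round((c_\*d/float(round((c_*d/; s/)\/.8,4),round((s_/)\/.8,4)),float(round((s_/; s/)\/.8,4),round(-d\[2\]\/.8,4)\]/)\/.8,4)),float(round(-d[2]\/.8,4))]/' h.py; sed -i 's/,4))/,3))/g' h.py; tail -5 h.py
python3 -m creep '{"hand":[0,0,0,0,0],"delta_pos":[[0.032,-0.033,0],[0.034,-0.030,0],[0.037,-0.027,0],[0.039,-0.024,0],[0.041,-0.021,0]],"turn":[-0.91,-0.91,-0.91,-0.91,-0.91]}' 40
python3 -m creep '{"hand":[0,0,0,0,0],"delta_pos":[[0.042,-0.018,0],[0.043,-0.015,0],[0.044,-0.011,0],[0.045,-0.008,0],[0.046,-0.004,0]],"turn":[-0.91,-0.91,-0.91,-0.91,-0.91]}'
python3 -m creep '{"hand":[0,0,0,0,0],"delta_pos":[[0.046,0,0],[0.046,0.003,0],[0.045,0.007,0],[0.045,0.010,0],[0.044,0.014,0]],"turn":[-0.91,-0.91,-0.91,-0.91,-0.91]}'
python3 - <<'E'
from h import *
plan([.45,.345,.2],86.5,15)
E
```

```text
rows=[]
    for i in range(n):
        Y=np.radians(y0-t*5*i); c_,s_=np.cos(Y),np.sin(Y)
        rows.append([float(round((c_*d[0]+s_*d[1])/.8,3)),float(round((s_*d[0]-c_*d[1])/.8,3)),float(round(-d[2]/.8,3))])
    for i in range(0,n,5): print(rows[i:i+5],'turn',t)
clock: 1.97
tcp_pos: [0.2615, -0.3803, 0.2118]
orientation: [0.0, 0.936, 0.352, 0.0]
wrist_force: [0.9, 0.4, 0.5]
finger_gap: 0.0254
clock: 2.38
tcp_pos: [0.3404, -0.2153, 0.2121]
orientation: [0.0, 0.848, 0.53, 0.0]
wrist_force: [1.1, -0.9, 0.1]
finger_gap: -0.0002
clock: 2.8
tcp_pos: [0.4202, -0.0493, 0.2121]
orientation: [0.001, 0.727, 0.687, 0.0]
wrist_force: [0.4, 0.2, 0.4]
finger_gap: -0.0
now 2.8 [ 0.4202 -0.0493  0.2121] 86.74 gap -0.0 F [0.4 0.2 0.4] mm/row 26.4
[[0.033, 0.001, 0.001], [0.033, 0.001, 0.001], [0.033, 0.001, 0.001], [0.033, 0.001, 0.001], [0.033, 0.001, 0.001]] turn 0.0
[[0.033, 0.001, 0.001], [0.033, 0.001, 0.001], [0.033, 0.001, 0.001], [0.033, 0.001, 0.001], [0.033, 0.001, 0.001]] turn 0.0
[[0.033, 0.001, 0.001], [0.033, 0.001, 0.001], [0.033, 0.001, 0.001], [0.033, 0.001, 0.001], [0.033, 0.001, 0.001]] turn 0.0
```

```bash

python3 -m creep '{"hand":[0,0,0,0,0],"delta_pos":[[0.049,0.001,0],[0.049,0.001,0],[0.049,0.001,0],[0.049,0.001,0],[0.049,0.001,0]],"turn":[0,0,0,0,0]}'
python3 -m creep '{"hand":[0,0,0,0,0],"delta_pos":[[0.049,0.001,0],[0.049,0.001,0],[0.049,0.001,0],[0.049,0.001,0],[0.049,0.001,0]],"turn":[0,0,0,0,0]}'
python3 -m creep '{"hand":[0,0,0,0,0],"delta_pos":[[0,0,0.045],[0,0,0.045],[0,0,0.045],[0,0,0.045],[0,0,0.021]],"turn":[0,0,0,0,0]}'
python3 - <<'E'
from h import *
s=env.get_state(); print(s['tcp_pos'],s['clock'])
grab('top','top1.png'); grab('wrist','w1.png')
a=cv2.imread('pics/top1.png')[80:280,90:270]; b=cv2.imread('pics/w1.png')
cv2.imwrite('pics/c2.png',np.vstack([cv2.resize(a,(333,370)),0*cv2.resize(a,(333,0+1))]) if 0 else np.hstack([cv2.resize(a,(360,400)),cv2.resize(b,(440,400))]))
E
```

```text
clock: 3.22
tcp_pos: [0.4355, 0.1463, 0.212]
orientation: [0.0, 0.728, 0.685, 0.0]
wrist_force: [0.5, -0.3, 0.2]
finger_gap: 0.0
clock: 3.63
tcp_pos: [0.4513, 0.3418, 0.2119]
orientation: [0.0, 0.728, 0.685, 0.0]
wrist_force: [0.5, -0.5, -0.1]
finger_gap: 0.0001
clock: 4.05
tcp_pos: [0.4487, 0.3384, 0.0464]
orientation: [-0.001, 0.728, 0.685, -0.003]
wrist_force: [-0.5, -1.2, -0.2]
finger_gap: 0.0001
[0.44873835 0.33841763 0.04636765] 4.05
```

View pics/c2.png

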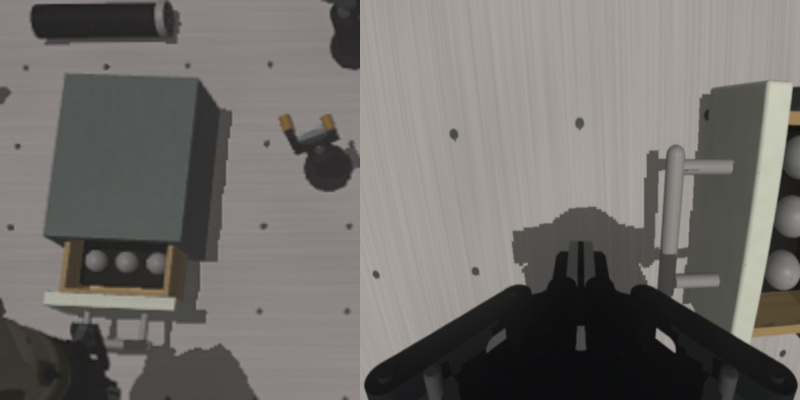

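```bash

python3 -m creep '{"hand":[0,0,0,0,0],"delta_pos":[[0,0.012,0],[0,0.015,0],[0,0.015,0],[0,0.015,0],[0,0.015,0]],"turn":[0,0,0,0,0]}'
python3 -m creep '{"hand":[0,0,0,0,0],"delta_pos":[[0,0.012,0],[0,0.012,0],[0,0.012,0],[0,0.012,0],[0,0.008,0]],"turn":[0,0,0,0,0]}'
python3 - <<'E'
from h import *
c=grab('top','top2.png'); 
for rc,z in [((200,147),.09),((200,120),.09),((200,178),.09)]: print(at_z(c,rc,z),at_depth(c,rc))
a=cv2.imread('pics/top2.png')[80:280,90:270]
cv2.imwrite('pics/c3.png',cv2.resize(a,(540,600)))
E
```

```text
clock: 4.57
tcp_pos: [0.5125, 0.337, 0.0541]
orientation: [0.001, 0.728, 0.685, 0.003]
wrist_force: [0.3, 0.6, -0.4]
finger_gap: 0.0004
clock: 4.98
tcp_pos: [0.5552, 0.3335, 0.0515]
orientation: [0.0, 0.728, 0.685, 0.001]
wrist_force: [-1.5, -0.2, 3.2]
finger_gap: -0.0001
[0.61081582 0.33827357 0.09      ] [0.59916358 0.32025471 0.13488911]
[0.6110443  0.39697555 0.09      ] [0.55399968 0.29514932 0.3095536 ]
[0.610589   0.27149981 0.09      ] [0.61131191 0.27242095 0.08721249]
```

View pics/c3.png

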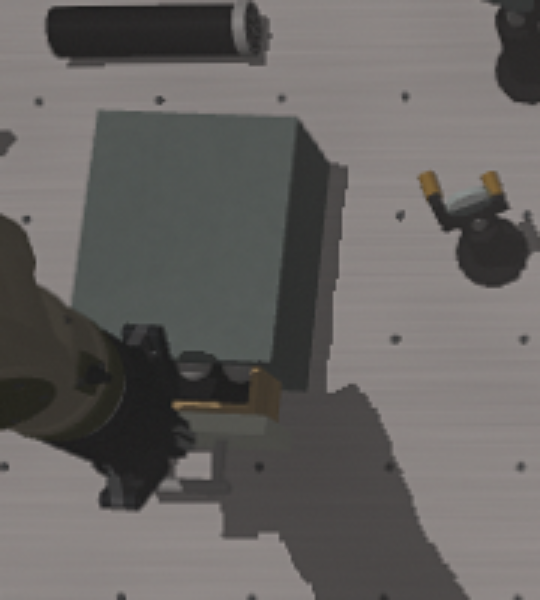

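```bash

python3 - <<'E'
from h import *
np.set_printoptions(precision=3,suppress=True,linewidth=150)
s=env.get_state(); print(s['tcp_pos'],s['wrist_force'],s['clock'])
c=grab('top'); w=grab('wrist','w3.png')
for r in range(214,252,2): print(r,*[at_depth(c,(r,k)) for k in (158,162)], c['pixels'][r,158],c['pixels'][r,162])
E
```

```text
[0.557 0.333 0.052] [0.509 0.162 1.129] 5.0333
214 [0.595 0.337 0.025] [0.595 0.328 0.024] [127 107  77] [160 134  96]
216 [0.581 0.32  0.069] [0.58  0.311 0.071] [66 59 51] [69 61 50]
218 [0.575 0.317 0.077] [0.574 0.307 0.079] [83 83 79] [83 83 79]
220 [0.57  0.316 0.079] [0.57  0.307 0.078] [83 83 78] [83 83 78]
222 [0.566 0.316 0.078] [0.566 0.308 0.077] [85 84 79] [83 84 78]
224 [0.564 0.32  0.067] [0.563 0.31  0.07 ] [74 73 69] [74 73 70]
226 [0.564 0.328 0.045] [0.561 0.315 0.056] [74 74 70] [66 65 63]
228 [0.564 0.337 0.019] [0.557 0.315 0.055] [71 70 66] [65 63 63]
230 [0.563 0.343 0.001] [0.553 0.314 0.056] [142 135 134] [65 63 63]
232 [0.559 0.343 0.   ] [0.549 0.315 0.054] [140 134 133] [65 64 64]
234 [0.554 0.343 0.001] [0.544 0.314 0.056] [138 132 131] [67 64 64]
236 [0.549 0.343 0.   ] [0.54  0.314 0.055] [137 131 129] [65 64 64]
238 [0.544 0.342 0.001] [0.535 0.313 0.055] [135 129 127] [65 64 63]
240 [0.531 0.322 0.056] [0.531 0.313 0.055] [63 61 61] [65 63 63]
242 [0.526 0.321 0.058] [0.526 0.312 0.056] [66 65 64] [67 65 65]
244 [0.531 0.341 0.001] [0.522 0.313 0.054] [73 70 69] [69 68 67]
246 [ 0.526  0.341 -0.   ] [0.526 0.332 0.   ] [71 68 68] [71 69 68]
248 [0.521 0.341 0.001] [0.522 0.332 0.   ] [142 136 134] [145 138 137]
250 [ 0.517  0.341 -0.001] [ 0.517  0.332 -0.001] [141 134 133] [143 136 135]
```

View pics/w3.png

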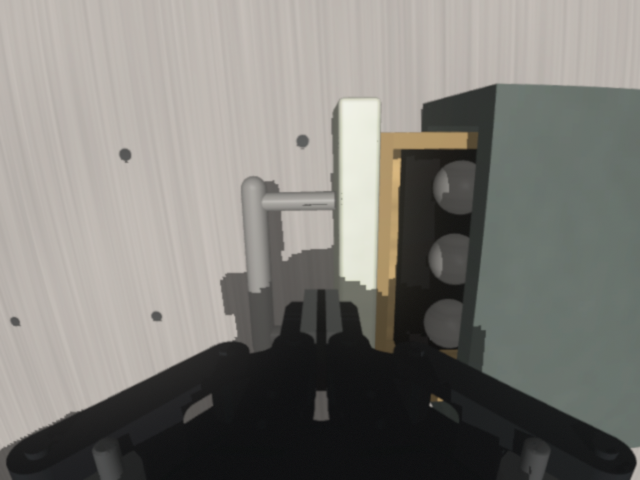

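```bash

python3 -m creep '{"hand":[0,0,0,0,0],"delta_pos":[[0,0.006,0],[0,0.008,0],[0,0.008,0],[0,0.006,0],[0,0.003,0]],"turn":[0,0,0,0,0]}'
python3 -m creep '{"hand":[0,0,0,0,0],"delta_pos":[[0,0.003,0],[0,0.003,0],[0,0.003,0],[0,0.003,0],[0,0.002,0]],"turn":[0,0,0,0,0]}'
python3 - <<'E'
from h import *
np.set_printoptions(precision=3,suppress=True,linewidth=150)
s=env.get_state(); print(s['tcp_pos'],s['wrist_force'],s['clock'])
c=grab('top'); w=grab('wrist','w4.png')
for r in range(196,232,2): print(r,at_depth(c,(r,160)),at_depth(c,(r,170)), c['pixels'][r,170])
E
```

```text
clock: 5.55
tcp_pos: [0.5797, 0.3324, 0.0515]
orientation: [0.0, 0.728, 0.685, 0.001]
wrist_force: [0.1, 1.5, 7.0]
finger_gap: 0.0001
clock: 5.97
tcp_pos: [0.5902, 0.3319, 0.0515]
orientation: [-0.0, 0.728, 0.685, 0.001]
wrist_force: [-4.7, 1.5, 7.8]
finger_gap: -0.0
[0.59  0.332 0.051] [-4.693  1.497  7.761] 5.9667
196 [0.619 0.311 0.091] [0.62  0.289 0.089] [48 51 49]
198 [0.615 0.311 0.09 ] [0.615 0.289 0.089] [49 52 51]
200 [0.612 0.312 0.086] [0.611 0.289 0.09 ] [46 48 47]
202 [0.61  0.315 0.077] [0.609 0.293 0.078] [90 90 83]
204 [0.605 0.314 0.077] [0.605 0.293 0.077] [84 83 78]
206 [0.601 0.314 0.077] [0.601 0.292 0.078] [83 84 78]
208 [0.597 0.315 0.073] [0.596 0.292 0.078] [81 81 75]
210 [0.597 0.321 0.058] [0.596 0.298 0.059] [75 74 70]
212 [0.598 0.329 0.034] [0.597 0.305 0.038] [74 74 70]
214 [0.601 0.341 0.001] [0.597 0.312 0.017] [73 72 68]
216 [0.596 0.341 0.   ] [ 0.596  0.318 -0.001] [74 71 70]
218 [ 0.592  0.341 -0.001] [0.591 0.317 0.001] [72 69 68]
220 [ 0.587  0.341 -0.001] [0.587 0.317 0.   ] [73 70 70]
222 [ 0.582  0.34  -0.   ] [0.582 0.317 0.   ] [75 71 70]
224 [0.566 0.32  0.055] [ 0.577  0.317 -0.001] [74 72 71]
226 [0.561 0.319 0.057] [ 0.573  0.317 -0.001] [74 71 70]
228 [0.557 0.319 0.055] [ 0.568  0.316 -0.   ] [73 71 69]
230 [0.563 0.339 0.001] [ 0.563  0.316 -0.   ] [74 71 70]
```

View pics/w4.png

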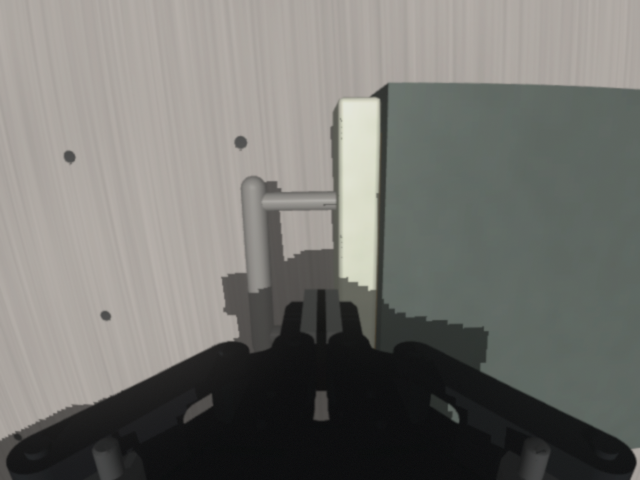

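```bash

python3 -m creep '{"hand":[0,0,0,0,0],"delta_pos":[[0,0.003,0],[0,0.003,0],[0,0.002,0],[0,0,0],[0,0,0]],"turn":[0,0,0,0,0]}'
python3 -m creep '{"hand":[0,0,0,0,0],"delta_pos":[[0,0.002,0],[0,0.002,0],[0,0.002,0],[0,0.0,0],[0,0,0]],"turn":[0,0,0,0,0]}'

```

```text
clock: 6.48
tcp_pos: [0.5904, 0.3318, 0.0515]
orientation: [-0.004, 0.727, 0.686, -0.003]
wrist_force: [-16.9, 1.7, 15.6]
finger_gap: 0.0001
clock: 6.9
tcp_pos: [0.5905, 0.3317, 0.0515]
orientation: [-0.006, 0.727, 0.687, -0.006]
wrist_force: [-28.2, 2.1, 23.1]
finger_gap: 0.0002
```

```bash

python3 -m creep '{"hand":[0,0,0,0,0],"delta_pos":[[0,-0.006,0],[0,-0.007,0],[0,-0.002,0],[0,0.0,0],[0,0,0]],"turn":[0,0,0,0,0]}'
python3 -m creep '{"hand":[0,0,0,0,0],"delta_pos":[[0,0,-0.01],[0,0,-0.02],[0,0,-0.03],[0,0,-0.03],[0,0,-0.02]],"turn":[0,0,0,0,0]}'
python3 - <<'E'
from h import *
np.set_printoptions(precision=3,suppress=True,linewidth=150)
c=grab('top'); w=grab('wrist','w5.png')
for r in range(196,232,2): print(r,at_depth(c,(r,160)),at_depth(c,(r,170)), c['pixels'][r,170])
E
```

```text
clock: 7.32
tcp_pos: [0.5896, 0.3319, 0.0515]
orientation: [-0.0, 0.728, 0.685, 0.001]
wrist_force: [0.2, 2.0, 6.2]
finger_gap: 0.0003
clock: 7.73
tcp_pos: [0.5896, 0.3309, 0.1407]
orientation: [0.0, 0.729, 0.685, 0.0]
wrist_force: [0.3, -0.8, -0.1]
finger_gap: 0.0
196 [0.62  0.311 0.089] [0.619 0.289 0.09 ] [50 52 51]
198 [0.615 0.31  0.09 ] [0.615 0.289 0.089] [50 53 52]
200 [0.612 0.312 0.085] [0.611 0.289 0.088] [48 49 49]
202 [0.609 0.314 0.078] [0.61  0.293 0.076] [80 77 69]
204 [0.605 0.314 0.078] [0.606 0.293 0.076] [83 83 79]
206 [0.601 0.314 0.077] [0.601 0.292 0.078] [83 84 78]
208 [0.597 0.315 0.074] [0.597 0.292 0.076] [83 83 78]
210 [0.596 0.32  0.06 ] [0.595 0.296 0.064] [75 74 70]
212 [0.596 0.327 0.04 ] [0.596 0.305 0.04 ] [74 73 69]
214 [0.6   0.341 0.001] [0.596 0.311 0.019] [73 73 68]
216 [ 0.596  0.342 -0.001] [ 0.596  0.318 -0.001] [74 70 70]
218 [ 0.591  0.341 -0.001] [ 0.592  0.318 -0.001] [72 69 69]
220 [ 0.587  0.341 -0.001] [0.587 0.317 0.001] [72 70 69]
222 [ 0.582  0.341 -0.001] [0.582 0.317 0.001] [74 71 70]
224 [0.566 0.32  0.054] [0.577 0.316 0.001] [73 71 70]
226 [0.561 0.318 0.059] [0.572 0.316 0.001] [76 74 73]
228 [0.557 0.319 0.056] [0.568 0.316 0.   ] [90 86 86]
230 [0.563 0.339 0.001] [0.563 0.316 0.   ] [74 71 70]
```

View pics/w5.png

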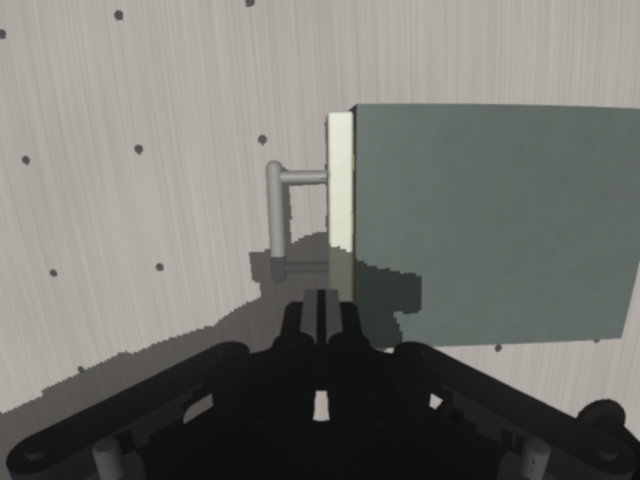

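```bash

python3 - <<'E'
from h import *
b=cv2.imread('pics/w5.png')[95:260,310:400]
a=cv2.imread('pics/w4.png')[80:280,320:410]
cv2.imwrite('pics/c5.png',np.hstack([cv2.resize(b,(327,600),interpolation=cv2.INTER_NEAREST),cv2.resize(a,(270,600),interpolation=cv2.INTER_NEAREST)]))
E
```

```text
(no output)
```

View pics/c5.png

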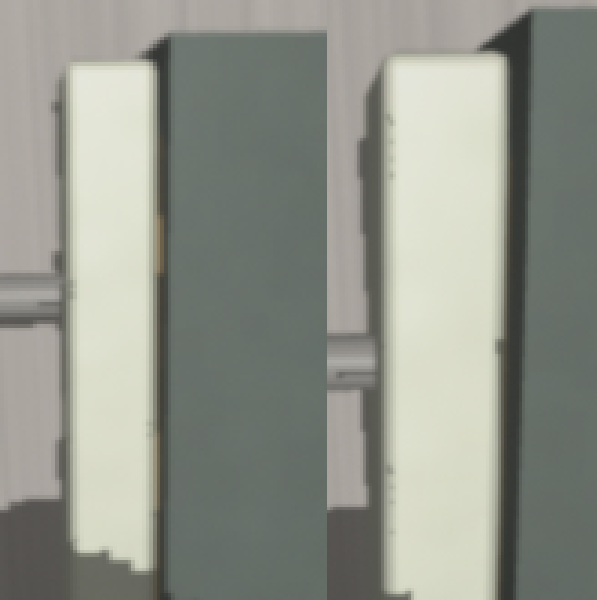

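```bash

python3 - <<'E'
from h import *
np.set_printoptions(precision=4,suppress=True,linewidth=150)
w=grab('wrist')
for r in (130,150,170,190):
    for k in range(326,364,2): 
        P=at_depth(w,(r,k),w['depth'][r,k]); print((round(float(P[0]),4),round(float(P[2]),3)),end=' ')
    print()
plan([.535,.0205,.16],155,20)
E
```

```text
(0.5988, 0.049) (0.5994, 0.078) (0.6006, 0.078) (0.6017, 0.078) (0.6028, 0.079) (0.604, 0.078) (0.6052, 0.077) (0.6063, 0.077) (0.6074, 0.078) (0.6087, 0.077) (0.6097, 0.078) (0.6109, 0.078) (0.612, 0.078) (0.6133, 0.077) (0.6204, 0.01) (0.6145, 0.088) (0.6154, 0.091) (0.6166, 0.09) (0.6176, 0.09) 
(0.5982, 0.04) (0.5988, 0.077) (0.5999, 0.077) (0.6011, 0.076) (0.6023, 0.077) (0.6034, 0.078) (0.6046, 0.078) (0.6058, 0.076) (0.6069, 0.077) (0.6081, 0.078) (0.6094, 0.076) (0.6103, 0.078) (0.6116, 0.078) (0.6129, 0.076) (0.6147, 0.068) (0.6141, 0.089) (0.615, 0.091) (0.6162, 0.089) (0.6173, 0.089) 
(0.5972, 0.052) (0.5981, 0.076) (0.5993, 0.076) (0.6005, 0.075) (0.6016, 0.079) (0.6028, 0.077) (0.604, 0.078) (0.6052, 0.077) (0.6064, 0.077) (0.6075, 0.078) (0.5941, 0.304) (0.6099, 0.077) (0.6111, 0.077) (0.6123, 0.076) (0.6135, 0.077) (0.6136, 0.089) (0.6146, 0.09) (0.6157, 0.09) (0.6169, 0.09) 
(0.5967, 0.022) (0.5974, 0.077) (0.5986, 0.077) (0.5998, 0.077) (0.601, 0.078) (0.6022, 0.077) (0.6034, 0.078) (0.6046, 0.077) (0.6057, 0.078) (0.6071, 0.076) (0.6081, 0.078) (0.6093, 0.078) (0.6106, 0.078) (0.6118, 0.077) (0.6128, 0.079) (0.6131, 0.089) (0.6141, 0.091) (0.6154, 0.089) (0.6164, 0.09) 
now 7.8833 [0.5901 0.3312 0.14  ] 86.48 gap 0.0 F [ 0.6 -0.2 -0.4] mm/row 15.8
[[-0.02, -0.002, -0.001], [-0.019, -0.003, -0.001], [-0.019, -0.005, -0.001], [-0.019, -0.006, -0.001], [-0.018, -0.007, -0.001]] turn -0.69
[[-0.018, -0.008, -0.001], [-0.018, -0.009, -0.001], [-0.017, -0.01, -0.001], [-0.016, -0.011, -0.001], [-0.016, -0.012, -0.001]] turn -0.69
[[-0.015, -0.013, -0.001], [-0.014, -0.014, -0.001], [-0.013, -0.015, -0.001], [-0.012, -0.015, -0.001], [-0.011, -0.016, -0.001]] turn -0.69
[[-0.01, -0.017, -0.001], [-0.009, -0.017, -0.001], [-0.008, -0.018, -0.001], [-0.007, -0.018, -0.001], [-0.006, -0.019, -0.001]] turn -0.69
```

```bash

python3 -m creep '{"hand":[0,0,0,0,0],"delta_pos":[[-0.02,-0.002,-0.01],[-0.019,-0.003,-0.01],[-0.019,-0.005,-0.005],[-0.019,-0.006,0],[-0.018,-0.007,0]],"turn":[-0.69,-0.69,-0.69,-0.69,-0.69]}'
python3 -m creep '{"hand":[45,45,45,45,45],"delta_pos":[[-0.018,-0.008,0],[-0.018,-0.009,0],[-0.017,-0.010,0],[-0.016,-0.011,0],[-0.016,-0.012,0]],"turn":[-0.69,-0.69,-0.69,-0.69,-0.69]}'
python3 -m creep '{"hand":[45,45,45,45,45],"delta_pos":[[-0.015,-0.013,0],[-0.014,-0.014,0],[-0.013,-0.015,0],[-0.012,-0.015,0],[-0.011,-0.016,0]],"turn":[-0.69,-0.69,-0.69,-0.69,-0.69]}'
python3 -m creep '{"hand":[45,45,45,45,45],"delta_pos":[[-0.010,-0.017,0],[-0.009,-0.017,0],[-0.008,-0.018,0],[-0.007,-0.018,0],[-0.006,-0.019,0]],"turn":[-0.69,-0.69,-0.69,-0.69,-0.69]}'
python3 - <<'E'
from h import *
np.set_printoptions(precision=4,suppress=True,linewidth=150)
w=grab('wrist','w6.png')
plan([.535,.0205,.10],155,5)
for t in ('tray_grip','ball_center'):
  for d in env.pinpoint('wrist',t)[:2]: print(t,d,at_depth(w,d['location']))
E
```

```text
clock: 8.3
tcp_pos: [0.5741, 0.2528, 0.157]
orientation: [-0.001, 0.616, 0.788, -0.001]
wrist_force: [0.7, -0.7, -0.3]
finger_gap: 0.0001
clock: 8.72
tcp_pos: [0.5602, 0.1748, 0.1567]
orientation: [-0.001, 0.491, 0.871, -0.001]
wrist_force: [0.4, -0.1, -0.0]
finger_gap: 0.0448
clock: 9.13
tcp_pos: [0.5459, 0.0977, 0.1569]
orientation: [-0.002, 0.355, 0.935, -0.001]
wrist_force: [0.1, -0.2, -0.3]
finger_gap: 0.0449
clock: 9.55
tcp_pos: [0.5314, 0.021, 0.157]
orientation: [-0.002, 0.211, 0.978, -0.0]
wrist_force: [0.6, -0.5, -0.3]
finger_gap: 0.045
now 9.6 [0.531  0.0186 0.1569] 155.71 gap 0.0451 F [ 0.1 -2.   0.3] mm/row 11.4
[[-0.001, 0.001, 0.014], [-0.001, 0.001, 0.014], [-0.001, 0.001, 0.014], [-0.001, 0.001, 0.014], [-0.001, 0.001, 0.014]] turn 0.03
tray_grip {'location': [233.0, 326.4], 'score': 0.67} [0.532  0.0247 0.054 ]
tray_grip {'location': [377.6, 388.7], 'score': 0.57} [0.5463 0.0385 0.213 ]
ball_center {'location': [283.4, 325.7], 'score': 0.62} [0.577  0.0043 0.0286]
```

View pics/w6.png

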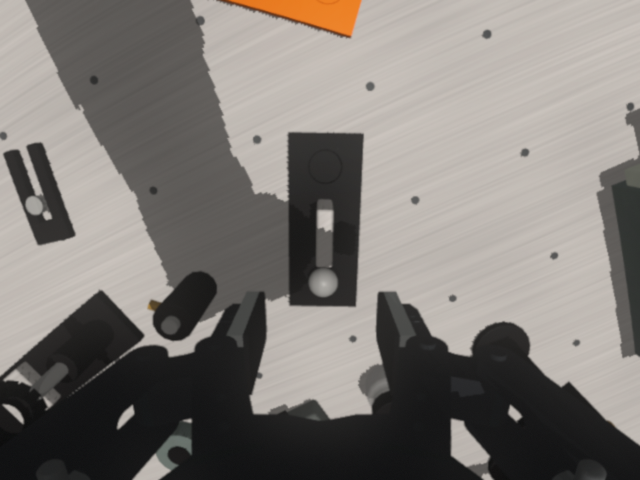

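```bash

python3 - <<'E'
from h import *
np.set_printoptions(precision=4,suppress=True,linewidth=150)
w=grab('wrist')
P=[];Q=[];B=[]
for r in range(120,320):
  for k in range(280,370):
    p=at_depth(w,(r,k),w['depth'][r,k])
    if .051<p[2]<.058: P.append(p)
    elif .0045<p[2]<.0115: Q.append(p)
    elif .024<p[2]<.0315 and r>265: B.append(p)
for n,A in (('fin',P),('plate',Q),('ball',B)):
    A=np.array(A); (c,sz,a)=cv2.minAreaRect((A[:,:2]*1000).astype(np.float32)); print(n,len(A),A.mean(0),'rect',c,sz,a)
plan([.535,.0205,.10],155,5)
E
```

```text
fin 936 [0.5345 0.0216 0.0538] rect (535.3197021484375, 21.511211395263672) (11.557549476623535, 43.92366409301758) 65.11953735351562
plate 10379 [0.5278 0.0247 0.0079] rect (535.6923217773438, 20.923656463623047) (60.260250091552734, 150.08941650390625) 64.60292053222656
ball 461 [0.5775 0.0011 0.0273] rect (578.465087890625, 0.9247722625732422) (21.730571746826172, 20.749149322509766) 18.821741104125977
now 9.75 [0.532  0.0216 0.1577] 155.37 gap 0.0448 F [0.3 0.1 0.2] mm/row 11.5
[[-0.001, 0.0, 0.014], [-0.001, 0.0, 0.014], [-0.001, 0.0, 0.014], [-0.001, 0.0, 0.014], [-0.001, 0.0, 0.014]] turn 0.01
```

```bash

python3 -m creep '{"hand":[45,45,45,45,45],"delta_pos":[[-0.002,0,0.03],[-0.002,0,0.04],[0,0,0.03],[0,0,0.02],[0,0,0]],"turn":[0.05,0,0,0,0]}'
python3 - <<'E'
from h import *
plan([.5355,.0212,.028],154.9,5)
E
```

```text
clock: 10.17
tcp_pos: [0.5323, 0.0217, 0.0586]
orientation: [-0.004, 0.214, 0.977, -0.0]
wrist_force: [-1.0, -0.0, -0.2]
finger_gap: 0.0452
now 10.1667 [0.5323 0.0217 0.0586] 155.27 gap 0.0452 F [-1.  -0.  -0.2] mm/row 6.2
[[-0.001, 0.0, 0.008], [-0.001, 0.0, 0.008], [-0.001, 0.0, 0.008], [-0.001, 0.0, 0.008], [-0.001, 0.0, 0.008]] turn 0.01
```

```bash

python3 -m creep '{"hand":[45,45,45,45,45],"delta_pos":[[-0.002,0,0.01],[-0.002,0,0.012],[0,0,0.008],[0,0,0.004],[0,0,0]],"turn":[0.05,0,0,0,0]}'
python3 - <<'E'
from h import *
w=grab('wrist','w7.png')
plan([.5355,.0212,.028],154.9,5)
E
```

```text
clock: 10.58
tcp_pos: [0.5384, 0.0192, 0.0353]
orientation: [-0.0, 0.216, 0.976, -0.0]
wrist_force: [0.2, -0.8, -0.2]
finger_gap: 0.0452
now 10.6333 [0.5386 0.0191 0.0357] 155.01 gap 0.0452 F [-0.5 -0.4  0.3] mm/row 1.7
[[0.001, 0.0, 0.002], [0.001, 0.0, 0.002], [0.001, 0.0, 0.002], [0.001, 0.0, 0.002], [0.001, 0.0, 0.002]] turn 0.0
```

View pics/w7.png

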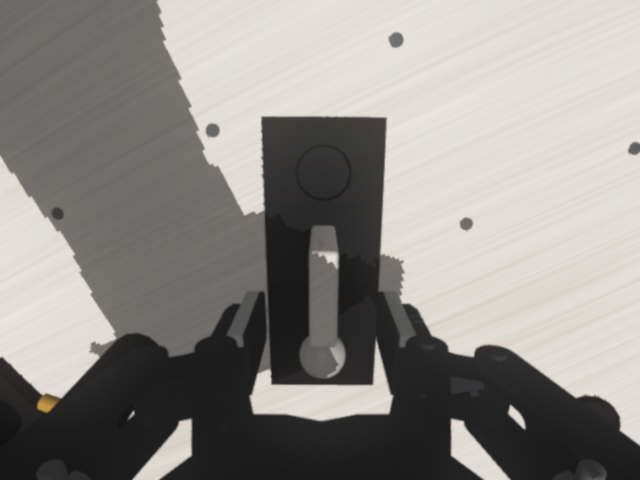

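```bash

python3 -m creep '{"hand":[35,25,20,18,16],"delta_pos":[[0.002,0,0.004],[0.002,0,0.004],[0,0,0.001],[0,0,0],[0,0,0]],"turn":[0,0,0,0,0]}' 30
python3 -m creep '{"hand":[15,14,13,12,11],"delta_pos":[[0,0,0],[0,0,0],[0,0,0],[0,0,0],[0,0,0]],"turn":[0,0,0,0,0]}' 30
python3 -m creep '{"hand":[8,4,0,0,0],"delta_pos":[[0,0,0],[0,0,0],[0,0,0],[0,0,0],[0,0,0]],"turn":[0,0,0,0,0]}' 60
python3 - <<'E'
from h import *
w=grab('wrist','w8.png')
plan([.5355,.0212,.028],154.9,5)
E
```

```text
clock: 11.05
tcp_pos: [0.5357, 0.0205, 0.0286]
orientation: [0.0, 0.216, 0.976, -0.0]
wrist_force: [-0.0, -0.3, 0.3]
finger_gap: 0.016
clock: 11.47
tcp_pos: [0.5361, 0.0208, 0.0288]
orientation: [0.0, 0.216, 0.976, 0.0]
wrist_force: [0.9, 2.4, 1.1]
finger_gap: 0.0117
clock: 11.88
tcp_pos: [0.5361, 0.0208, 0.0289]
orientation: [0.0, 0.216, 0.976, 0.0]
wrist_force: [0.3, 4.7, 4.3]
finger_gap: 0.0092
now 11.9333 [0.5361 0.0208 0.029 ] 155.03 gap 0.0098 F [1.1 4.8 5. ] mm/row 0.2
[[0.0, 0.0, 0.0], [0.0, 0.0, 0.0], [0.0, 0.0, 0.0], [0.0, 0.0, 0.0], [0.0, 0.0, 0.0]] turn 0.01
```

View pics/w8.png

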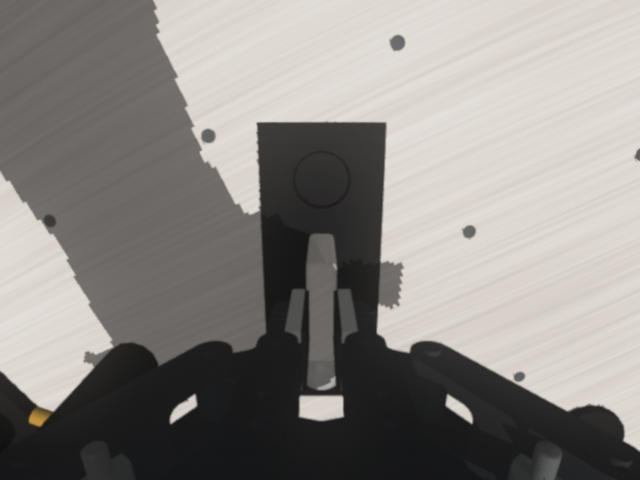

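```bash

python3 -m creep '{"hand":[0,0,0,0,0],"delta_pos":[[0,0,-0.001],[0,0,-0.002],[0,0,-0.003],[0,0,-0.004],[0,0,-0.005]],"turn":[0,0,0,0,0]}' 60
python3 -m creep '{"hand":[0,0,0,0,0],"delta_pos":[[0,0,-0.006],[0,0,-0.006],[0,0,-0.006],[0,0,-0.006],[0,0,-0.006]],"turn":[0,0,0,0,0]}'
python3 -m creep '{"hand":[0,0,0,0,0],"delta_pos":[[0,0,-0.006],[0,0,-0.006],[0,0,-0.006],[0,0,-0.006],[0,0,-0.006]],"turn":[0,0,0,0,0]}'
python3 - <<'E'
from h import *
w=grab('wrist','w9.png'); t=grab('scene','s9.png')
plan([.5355,.0212,.17],154.9,5)
a=cv2.imread('pics/s9.png')[150:390,150:470]; cv2.imwrite('pics/c9.png',cv2.resize(a,(800,600)))
E
```

```text
clock: 12.35
tcp_pos: [0.5349, 0.0201, 0.0401]
orientation: [-0.001, 0.217, 0.976, -0.0]
wrist_force: [0.1, 0.3, -3.2]
finger_gap: 0.0095
clock: 12.77
tcp_pos: [0.5358, 0.0204, 0.0652]
orientation: [0.0, 0.216, 0.976, -0.0]
wrist_force: [0.4, -0.8, -2.8]
finger_gap: 0.0101
clock: 13.18
tcp_pos: [0.5357, 0.0205, 0.0891]
orientation: [0.0, 0.216, 0.976, -0.0]
wrist_force: [-0.2, -0.1, -3.7]
finger_gap: 0.0096
now 13.2833 [0.5364 0.0204 0.0896] 155.02 gap 0.0093 F [-0.8 -0.6 -2.7] mm/row 16.1
[[0.0, 0.0, -0.02], [0.0, 0.0, -0.02], [0.0, 0.0, -0.02], [0.0, 0.0, -0.02], [0.0, 0.0, -0.02]] turn 0.0
```

View pics/c9.png

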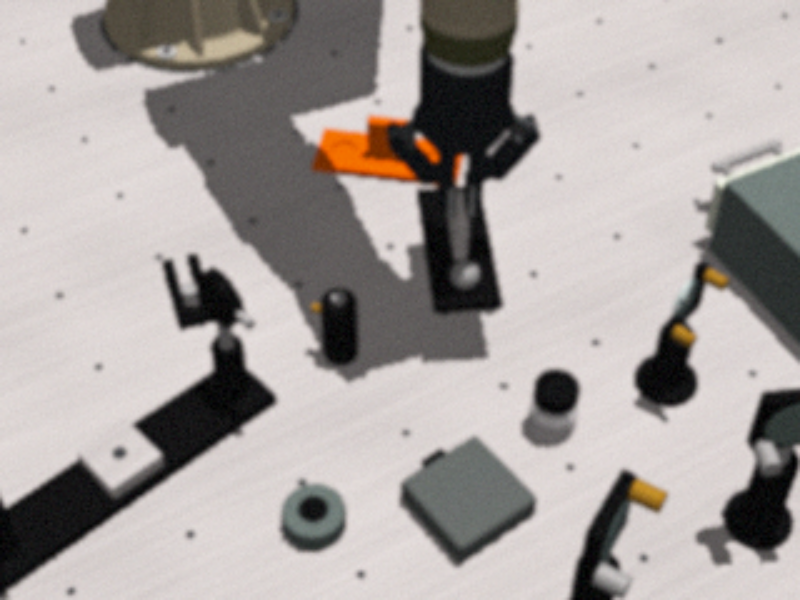

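View pics/w9.png

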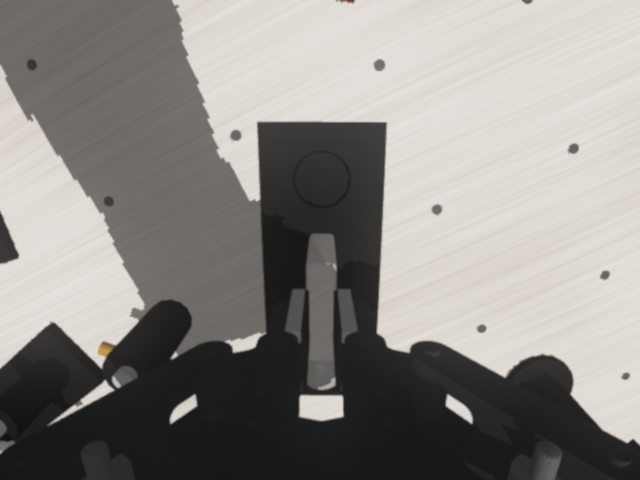

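```bash

python3 -m creep '{"hand":[0,0,0,0,0],"delta_pos":[[0,0,-0.004],[0,0,-0.007],[0,0,-0.01],[0,0,-0.012],[0,0,-0.013]],"turn":[0,0,0,0,0]}'
python3 -m creep '{"hand":[0,0,0,0,0],"delta_pos":[[0,0,-0.014],[0,0,-0.014],[0,0,-0.014],[0,0,-0.014],[0,0,-0.013]],"turn":[0,0,0,0,0]}'
python3 -m creep '{"hand":[0,0,0,0,0],"delta_pos":[[0,0,-0.012],[0,0,-0.01],[0,0,-0.006],[0,0,-0.003],[0,0,-0.001]],"turn":[0,0,0,0,0]}'
python3 - <<'E'
from h import *
plan([.5216,-.3324,.215],192.5,30)
E
```

```text
clock: 13.7
tcp_pos: [0.5356, 0.0205, 0.1263]
orientation: [-0.0, 0.216, 0.976, -0.0]
wrist_force: [-0.1, 0.3, -3.4]
finger_gap: 0.0097
clock: 14.12
tcp_pos: [0.5361, 0.0205, 0.1824]
orientation: [0.001, 0.216, 0.976, 0.0]
wrist_force: [-0.2, -0.7, -3.7]
finger_gap: 0.0098
clock: 14.53
tcp_pos: [0.5359, 0.0205, 0.2065]
orientation: [0.0, 0.216, 0.976, -0.0]
wrist_force: [0.2, 0.2, -3.6]
finger_gap: 0.0095
now 14.5333 [0.5359 0.0205 0.2065] 155.02 gap 0.0095 F [ 0.2  0.2 -3.6] mm/row 11.8
[[-0.006, -0.014, -0.0], [-0.005, -0.014, -0.0], [-0.005, -0.014, -0.0], [-0.005, -0.014, -0.0], [-0.004, -0.014, -0.0]] turn -0.25
[[-0.004, -0.014, -0.0], [-0.004, -0.014, -0.0], [-0.004, -0.014, -0.0], [-0.003, -0.014, -0.0], [-0.003, -0.014, -0.0]] turn -0.25
[[-0.003, -0.014, -0.0], [-0.002, -0.015, -0.0], [-0.002, -0.015, -0.0], [-0.002, -0.015, -0.0], [-0.001, -0.015, -0.0]] turn -0.25
[[-0.001, -0.015, -0.0], [-0.001, -0.015, -0.0], [-0.0, -0.015, -0.0], [-0.0, -0.015, -0.0], [0.0, -0.015, -0.0]] turn -0.25
[[0.001, -0.015, -0.0], [0.001, -0.015, -0.0], [0.001, -0.015, -0.0], [0.002, -0.015, -0.0], [0.002, -0.015, -0.0]] turn -0.25
[[0.002, -0.015, -0.0], [0.003, -0.014, -0.0], [0.003, -0.014, -0.0], [0.003, -0.014, -0.0], [0.003, -0.014, -0.0]] turn -0.25
```

```bash

python3 -m creep '{"hand":[0,0,0,0,0],"delta_pos":[[-0.001,-0.003,-0.002],[-0.002,-0.006,-0.004],[-0.004,-0.010,-0.004],[-0.005,-0.014,-0.002],[-0.005,-0.014,0]],"turn":[-0.1,-0.25,-0.25,-0.25,-0.25]}'
python3 -m creep '{"hand":[0,0,0,0,0],"delta_pos":[[-0.004,-0.014,0],[-0.004,-0.014,0],[-0.004,-0.014,0],[-0.003,-0.014,0],[-0.003,-0.014,0]],"turn":[-0.25,-0.25,-0.25,-0.25,-0.25]}'
python3 -m creep '{"hand":[0,0,0,0,0],"delta_pos":[[-0.003,-0.014,0],[-0.002,-0.015,0],[-0.002,-0.015,0],[-0.002,-0.015,0],[-0.001,-0.015,0]],"turn":[-0.25,-0.25,-0.25,-0.25,-0.25]}'
python3 -m creep '{"hand":[0,0,0,0,0],"delta_pos":[[-0.001,-0.015,0],[-0.001,-0.015,0],[0,-0.015,0],[0,-0.015,0],[0,-0.015,0]],"turn":[-0.25,-0.25,-0.25,-0.25,-0.25]}'
python3 - <<'E'
from h import *
plan([.5216,-.3324,.215],192.5,15)
E
```

```text
clock: 14.95
tcp_pos: [0.5337, -0.0198, 0.2156]
orientation: [-0.0, 0.168, 0.986, -0.0]
wrist_force: [0.2, -0.3, -3.6]
finger_gap: 0.0094
clock: 15.37
tcp_pos: [0.5308, -0.0779, 0.2151]
orientation: [-0.001, 0.115, 0.993, 0.0]
wrist_force: [0.4, -0.6, -3.3]
finger_gap: 0.0096
clock: 15.78
tcp_pos: [0.5277, -0.1376, 0.215]
orientation: [-0.001, 0.06, 0.998, 0.0]
wrist_force: [0.3, -0.4, -2.6]
finger_gap: 0.0098
clock: 16.2
tcp_pos: [0.5245, -0.1975, 0.215]
orientation: [-0.001, 0.006, 1.0, 0.0]
wrist_force: [1.3, 0.2, -2.9]
finger_gap: 0.0094
now 16.2 [ 0.5245 -0.1975  0.215 ] 179.34 gap 0.0094 F [ 1.3  0.2 -2.9] mm/row 9.0
[[0.0, -0.011, 0.0], [0.0, -0.011, 0.0], [0.0, -0.011, 0.0], [0.001, -0.011, 0.0], [0.001, -0.011, 0.0]] turn -0.18
[[0.001, -0.011, 0.0], [0.001, -0.011, 0.0], [0.001, -0.011, 0.0], [0.002, -0.011, 0.0], [0.002, -0.011, 0.0]] turn -0.18
[[0.002, -0.011, 0.0], [0.002, -0.011, 0.0], [0.002, -0.011, 0.0], [0.002, -0.011, 0.0], [0.003, -0.011, 0.0]] turn -0.18
```

```bash

python3 -m creep '{"hand":[0,0,0,0,0],"delta_pos":[[0,-0.015,0],[0,-0.014,0],[0,-0.014,0],[0.001,-0.014,0],[0.001,-0.013,0]],"turn":[-0.22,-0.22,-0.22,-0.22,-0.22]}'
python3 -m creep '{"hand":[0,0,0,0,0],"delta_pos":[[0.001,-0.013,0],[0.001,-0.013,0],[0.001,-0.013,0],[0.002,-0.012,0],[0.002,-0.011,0]],"turn":[-0.22,-0.22,-0.22,-0.22,-0.22]}'
python3 -m creep '{"hand":[0,0,0,0,0],"delta_pos":[[0.002,-0.010,0],[0.002,-0.008,0],[0.002,-0.006,0],[0.001,-0.004,0],[0,-0.002,0]],"turn":[-0.22,-0.15,-0.1,0,0]}'
python3 - <<'E'
from h import *
c=grab('top','t10.png')
plan([.5216,-.3324,.1415],192.5,10)
E
```

```text
clock: 16.62
tcp_pos: [0.5244, -0.2536, 0.215]
orientation: [-0.001, -0.042, 0.999, 0.0]
wrist_force: [-0.5, 1.1, -2.9]
finger_gap: 0.0096
clock: 17.03
tcp_pos: [0.5248, -0.3035, 0.2149]
orientation: [-0.001, -0.09, 0.996, 0.0]
wrist_force: [-0.6, 0.5, -3.3]
finger_gap: 0.0095
clock: 17.45
tcp_pos: [0.5243, -0.3279, 0.2155]
orientation: [-0.0, -0.11, 0.994, 0.0]
wrist_force: [0.3, -0.1, -4.2]
finger_gap: 0.0094
now 17.5 [ 0.5245 -0.3279  0.2156] -167.41 gap 0.0098 F [ 0.   0.  -3.8] mm/row 7.4
[[0.0, -0.0, 0.009], [0.0, -0.0, 0.009], [0.0, -0.0, 0.009], [0.0, -0.0, 0.009], [0.0, -0.0, 0.009]] turn 0.0
[[0.0, -0.0, 0.009], [0.0, -0.0, 0.009], [0.0, -0.0, 0.009], [0.0, -0.0, 0.009], [0.0, -0.0, 0.009]] turn 0.0
```

View pics/t10.png

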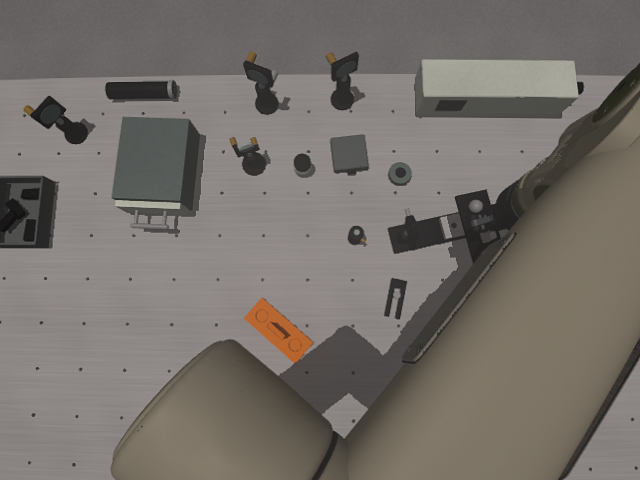

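```bash

python3 -m creep '{"hand":[0,0,0,0,0],"delta_pos":[[0.001,-0.001,0.003],[0.001,-0.002,0.006],[0,-0.001,0.009],[0,-0.001,0.010],[0,0,0.010]],"turn":[0,0,0,0,0]}'
python3 -m creep '{"hand":[0,0,0,0,0],"delta_pos":[[0,0,0.010],[0,0,0.010],[0,0,0.010],[0,0,0.009],[0,0,0.007]],"turn":[0,0,0,0,0]}'
python3 -m creep '{"hand":[0,0,0,0,0],"delta_pos":[[0,0,0.005],[0,0,0.002],[0,0,0.001],[0,0,0],[0,0,0]],"turn":[0,0,0,0,0]}'
python3 - <<'E'
from h import *
np.set_printoptions(precision=4,suppress=True)
plan([.5216,-.3324,.1415],192.5,5)
c=grab('top','t11.png'); s=grab('scene','s11.png'); w=grab('wrist','w11.png')
for n,cc in (('top',c),('scene',s)):
  for t in ('ball_center','iris_left','iris_right'):
    for d in env.pinpoint(n,t)[:2]: print(n,t,d,at_z(cc,d['location'],.13),at_depth(cc,d['location']))
a=cv2.imread('pics/t11.png')[170:270,380:540]; b=cv2.imread('pics/s11.png')[220:400,100:300]
cv2.imwrite('pics/c11.png',np.hstack([cv2.resize(a,(400,250)).repeat(1,0)[:250], ]) if 0 else np.hstack([np.pad(cv2.resize(a,(440,275)),((0,125),(0,0),(0,0))),cv2.resize(b,(360,400))[:, :] if 0 else cv2.resize(b,(360,400))]))
E
```

```text
clock: 17.92
tcp_pos: [0.5237, -0.3316, 0.1843]
orientation: [-0.0, -0.11, 0.994, 0.0]
wrist_force: [-0.7, 0.7, -3.8]
finger_gap: 0.0098
clock: 18.33
tcp_pos: [0.5236, -0.3315, 0.1474]
orientation: [-0.0, -0.11, 0.994, 0.0]
wrist_force: [-0.3, 0.2, -4.0]
finger_gap: 0.009
clock: 18.75
tcp_pos: [0.5241, -0.332, 0.1427]
orientation: [0.0, -0.11, 0.994, -0.0]
wrist_force: [0.4, -0.5, -3.4]
finger_gap: 0.0097
now 18.75 [ 0.5241 -0.332   0.1427] -167.38 gap 0.0097 F [ 0.4 -0.5 -3.4] mm/row 0.6
[[0.001, 0.0, 0.0], [0.001, 0.0, 0.0], [0.001, 0.0, 0.0], [0.001, 0.0, 0.0], [0.001, 0.0, 0.0]] turn 0.0
top ball_center {'location': [215.0, 467.2], 'score': 0.45} [ 0.5691 -0.3217  0.13  ] [ 0.566  -0.3175  0.1434]
top iris_left {'location': [229.5, 411.3], 'score': 0.56} [ 0.5396 -0.2095  0.13  ] [ 0.5352 -0.2052  0.1529]
top iris_right {'location': [236.4, 354.1], 'score': 0.66} [ 0.5257 -0.0964  0.13  ] [ 0.5364 -0.1002  0.0695]
scene ball_center {'location': [297.5, 189.8], 'score': 0.52} [ 0.5635 -0.3194  0.13  ] [ 0.5737 -0.3214  0.1419]
scene iris_left {'location': [270.2, 237.9], 'score': 0.69} [ 0.5455 -0.2106  0.13  ] [ 0.5393 -0.2084  0.1229]
scene iris_right {'location': [333.0, 137.0], 'score': 0.87} [ 0.5933 -0.4317  0.13  ] [ 0.6078 -0.432   0.1478]
```

View pics/c11.png

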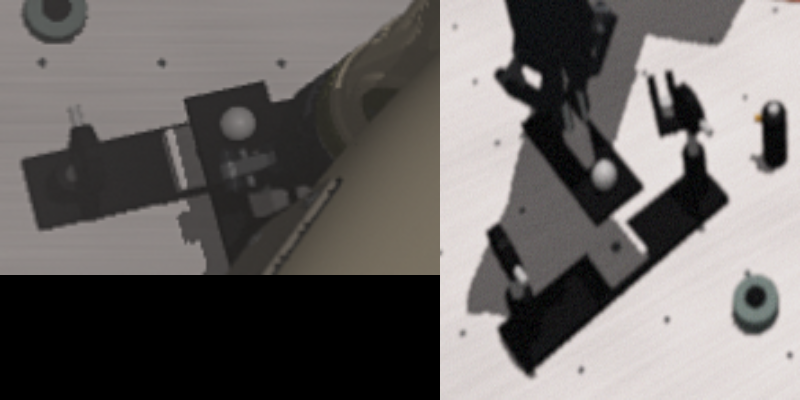

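View pics/w11.png

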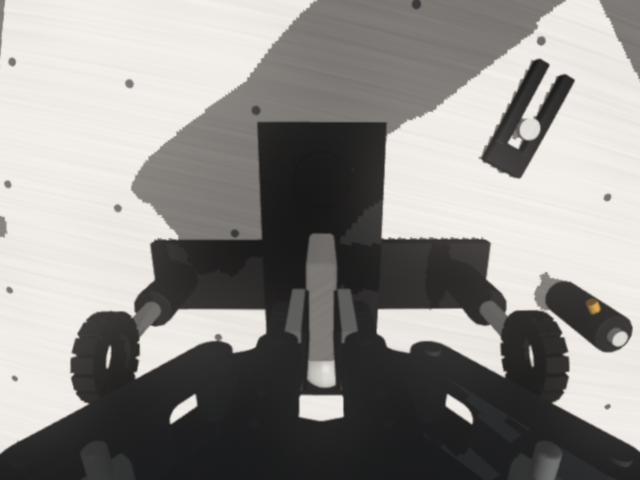

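```bash

python3 -m creep '{"hand":[0,0,0,0,0],"delta_pos":[[0.001,0,0.001],[0,0,0],[0,0,0],[0,0,0],[0,0,0]],"turn":[0,0,0,0,0]}'
python3 - <<'E'
from h import *
from scipy.optimize import least_squares
np.set_printoptions(precision=4,suppress=True)
mid=np.array([.5685,-.3222,.13]); a=np.radians(12.5)
for n,(r0,k0) in (('top',(214.7,466.5)),('scene',(297.5,181.5+0))):
    c=grab(n)
    if n=='scene': r0,k0=proj(c,[.569,-.321,.13]); 
    P=[at_depth(c,(r,k),c['depth'][r,k]) for r in range(int(r0)-7,int(r0)+8) for k in range(int(k0)-7,int(k0)+8)]
    P=np.array([p for p in P if p[2]>.1275 and np.linalg.norm(p-[.569,-.321,.131])<.02])
    f=least_squares(lambda x:np.linalg.norm(P-x,axis=1)-.0125,[.569,-.321,.13],loss='soft_l1',f_scale=.001)
    d=f.x-mid; print(n,len(P),f.x,'beam xyz',np.cos(a)*d[0]+np.sin(a)*d[1],-np.sin(a)*d[0]+np.cos(a)*d[1],d[2])
    if n=='top':
        Q=np.array([at_depth(c,(r,k),c['depth'][r,k]) for r in range(205,235) for k in range(440,480)])
        Q=Q[(abs(Q[:,2]-.121)<.006)]; A=np.c_[Q[:,:2],np.ones(len(Q))]; print('plate slope',np.linalg.lstsq(A,Q[:,2],rcond=None)[0][:2],len(Q))
        print('drawer',[at_depth(c,(r,160)) for r in (200,202,204,208)])
s=env.get_state(); print(s['tcp_pos'],s['clock'],np.abs(s['qvel']).max(),s['finger_gap'],s['wrist_force'])
E
```

```text
clock: 19.62
tcp_pos: [0.523, -0.332, 0.1414]
orientation: [-0.0, -0.11, 0.994, -0.0]
wrist_force: [0.6, -0.9, -2.5]
finger_gap: 0.0095
top 127 [ 0.5689 -0.3189  0.1301] beam xyz 0.0010514292638400657 0.0031088271392949868 9.59678490276561e-05
plate slope [-0.0002 -0.007 ] 525
drawer [array([0.6117, 0.3115, 0.0864]), array([0.6101, 0.3153, 0.0754]), array([0.6053, 0.3145, 0.077 ]), array([0.5969, 0.3146, 0.0751])]
scene 136 [ 0.567  -0.3178  0.1311] beam xyz -0.0005242168063455408 0.004660254329651304 0.0011302932805020705
[ 0.5231 -0.332   0.1414] 19.7167 0.002063589345927857 0.00976546275712248 [ 0.7339  0.5879 -3.3881]
```

All checks are within limits, so I'm handing in.

```bash
python3 -c "
from workcell import env
print(env.hand_in())"
```

```text
the job is handed in; nothing more can be done
None
```

I shut the drawer, then gripped the black tray by its fin at 60 N. I lifted it with the ball in its pocket, carried it over the irises and handed in at about 19.7 s with the tray held between them. No verdict came back.

**Last checks**
- **Ball:** sphere fits from the top and scene cameras put it within 1 mm of the line of sight sideways, about 1 mm in height and 3–5 mm from half-way.
- **Tray:** level to about 0.4° from the top camera. It should be square to the line to within a degree or so, going by the gripper's angle and the measured rail direction. The arm was still, and the wrist force showed the tray's weight.
- **Drawer:** a gap of about 1 mm remains between its face and the cabinet. A thin strip of wood showed there after I backed off, but the limit is 6 mm and a final top view showed it unchanged.

**Anomalies**
- While shutting the drawer, the fingers ended up between the handle bar and the drawer's face, so they pushed on the face rather than the bar. Pressing against the stop reached about 28 N sideways and 23 N upward.
- The finger gap read 9–10 mm on the 12 mm fin, but the tray held firm throughout.
- The bystanders still looked in place in the pictures; I did not measure them again.

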